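Set the back gauge of a board trimmer to its stop

TASK

Set the board trimmer's back gauge for the next cut: with your fingertips press down the spring plate in the middle of the sliding gauge to free its clamp, and keep it down while you push the gauge along its rail towards the blade until it is right up against the stop block. Then let the plate spring up so that the clamp holds again, and take your hand away. Do not force the gauge while its clamp is on, do not shift the stop block, and leave the knife, the glue bottle and the cup where they are.

Things in the scene. Friction and masses are not known exactly. Their poses are not given: they have to be found in the camera images.
- trimmer: Guillotine board trimmer, fixed: grey bed 340 (x) x 360 (y) mm, top 26 mm above the table; shut blade arm along its -y edge (black handle towards -x, 66 mm high), clear guard and clamp bar just inside it; aluminium rail along y at x = -125 mm, top 44 mm high. Origin: centre of the underside, on the table; z up; -y points along the rail from gauge to stop block and blade. Place and yaw vary.
- plate_mid (a point): Centre of the upper face of the gauge's spring plate: the spot to press. Aluminium, 44 (trimmer x) x 66 mm (trimmer y), with a lip 6 mm thick, 8 mm high across each y end: 54 mm of flat between the lips, open at the x sides; a fingertip pushing on a lip carries the gauge along. Upper face 61 mm above the table when up, 56 mm when fully down. Axes as the trimmer's.
- plate (a joint): How far the spring plate is pressed down, m: 0 up (clamp on), 0.005 at its bottom. It begins to move at about 10 N and reaches the bottom at about 13 N. Its pads grip the rail from below and are clear of it from about 1 mm down; with the plate up the clamp holds the gauge against about 12 to 20 N.
- gauge (a joint): Travel of the gauge along the rail towards the stop (trimmer -y), m, 0 to 0.21. With the plate down it slides at under 2 N and stays where it is left. Black carriage 84 mm long (y), 76 wide (x), top 52 mm above the table, astride the rail, the spring plate in its middle; an aluminium fence arm 100 mm long reaches from it over the bed towards +x (top 47 mm high).
- gauge_face (a point): Middle of the carriage's end face that looks towards the stop block (trimmer -y), 42 mm from the plate's middle, 43 mm above the table. Axes as the trimmer's.
- stop_face (a point): Middle of the stop block's face towards the gauge (trimmer +y), 43 mm above the table, in line with gauge_face. Steel block 30 (y) x 50 mm (x), top 56 mm high, clamped across the rail, with a round screw head on top (20 mm across, 73 mm high) and a dark index mark along its gauge-side top edge. The gauge comes up against it; it holds against about 60 N. Its place on the rail varies.
- knife: Yellow and black utility knife lying on the far part of the trimmer's bed, 150 mm long (its y), 30 mm wide, 18 mm thick; loose, to be left alone. Origin: centre of its underside.
- glue: White upright glue bottle on the table beside the trimmer's +y edge, 64 mm across, 175 mm high; loose, to be left alone. Origin: centre of its underside.
- cup: White cup on the table beyond the blade arm (trimmer -y), 74 mm across at its rim, 90 mm high; loose and light, to be left alone. Origin: centre of its underside.

How it is judged:
By the outcome, as a careful person would: the job done as asked, in the order asked, and still so for the second after the job is handed in, with the robot touching nothing.
It also fails if it takes over 40 s, if anything falls off the work surface, if the arm or the gripper's body presses on something with over 40 N, if the wrist force passes 120 N, or if a joint passes its speed limit or range.

ROBOT

A 6-joint arm with a two-finger parallel gripper is mounted at the origin on the work surface. World frame = base frame: x ahead of the robot, y to its left, z up, the work surface at z = 0. Lengths are in mm, angles in rad, forces in N, time in s.
With the tool pointing down it reaches from about 250 to 850 mm from the base axis. Payload 12.5 kg.
Tool frame: the origin (TCP) lies midway between the tips of the shut fingers; the grasp point (between the pads) lies 19 mm behind it; z points along the fingers, y is the line along which they close (so a half turn about z gives the same grasp; the last joint's range is limited). The gripper opens to 93 mm and grips with 3 to 60 N. Pads are 15 mm wide; open, the fingers measure 128 mm over their backs; the gripper's body (75 mm by 188 mm) begins 65 mm behind the grasp point.
Start: joints at [-1.411, 0.351, 1.652, -0, 1.139, -0.085], TCP at [133.32, -533.582, 218.633] pointing down, gripper open.
Joint ranges: [-2.75, 2.75], [-0.79, 2.1], [0.01, 2.65], [-1.57, 4.71], [0.07, 3.14], [-2.87, 2.87]. Speed limits (rad/s): [2.22, 2.22, 2.79, 3.14, 3.14, 3.14].

INTERFACE

Orientations are given as [roll, pitch, yaw] about the fixed x, y, z axes, in that order (R = Rz(yaw) Ry(pitch) Rx(roll)).
In Python, from station import arm gives the robot as it stands.
- The arm moves only by the tool apply_moves, never from a script. Its arguments are lists of equal length, an entry for each row: "slide": the shift along the tool's x, y, z in mm, a list of three; "dr": the turn, a rotation vector about the tool's x, y, z in degrees, a list of three; "jaw": the closure in counts, from 0 (fully open) to 255 (shut). A call has 1 to 5 rows; each row is the pose to reach, as a shift and turn from the pose commanded when the call began, along the tool's axes at that moment; what a row does not reach only later rows make up. A row lasts 1/10 s, in which the tool goes at most 50 mm and 8.59 degrees, less where a joint would pass 70% of its speed; a pose out of reach is approached as far as the arm can. A call with a gripper value outside its range is refused whole. The fingers move at their own pace and stop on an object; the grip force is fixed at half the most. Time passes only in rows, so rows that repeat a pose let the fingers close. It gives the time, the measured TCP pose, the force, the opening and the grip force at its end, in the units of the state.
- arm.state(): the state, without advancing time (a new reading comes with each control period).
- arm.grab_frame(name): name is "side" or "top"; returns the picture (384x512x3 uint8, blue, green, red); there is no depth.
- arm.calibration(name): a dict with "fx", "fy", "cx", "cy" (pixels), "world_from_camera" (4x4, takes a point from camera to world coordinates). Camera axes: x right, y up, looking along -z (the intrinsics and any distortion apply to the point x, -y, -z); pixel columns grow to the right and rows downward; lengths in mm; the calibration is good to about 2 mm. A picture is of the moment at which its call begins. calibration takes no time and is no camera call.
- arm.close_job(): hands the job in; it is judged then, once.
The state is a dict: "time_s": time; "joints": joint angles; "joint_velocities": joint speeds; "tau": joint torques, N m; "eef_pos": TCP position; "tcp_rot": TCP orientation; "force": force on the tool from outside, world axes, zero at the start; "wrist_torque": the same for the moment, N m; "opening": finger opening in mm; "grip_force": force on a finger pad.
Only numpy, scipy, OpenCV 4.12 (cv2) and the standard library are available. Lean on these libraries where they do the work, as an engineer would, in place of code of your own. Each camera call takes 0.05 s, during which the arm holds its last target. There are 200 camera calls.

## Working session

There is one attempt and no reset: what is moved stays moved. The work goes in short steps, Python scripts to look and compute and a tool call to move; the robot and the scene stay as the last step left them, time stands still between calls to the robot, and variables do not carry over. Pictures are saved under pics/ and viewed, at most 10 in all, crops included, and the job is handed in when it is done.

Besides the shell and the picture viewer there is one more tool, called as a command line: name --argument value ..., lists and objects as JSON in quotes. apply_moves: Moves the arm, as the interface text tells. Its arguments: {"type":"object","properties":{"slide":{"type":"array","items":{"type":"array","items":{"type":"number"}}},"dr":{"type":"array","items":{"type":"array","items":{"type":"number"}}},"jaw":{"type":"array","items":{"type":"number"}}},"required":["slide","dr","jaw"]}

```bash
mkdir -p pics
python3 - <<'E'
from station import arm
import cv2
for n in("side","top"):
    cv2.imwrite(f"pics/{n}0.png",arm.grab_frame(n)); c=arm.calibration(n); print(n,c)
print(arm.state())
E
```

```text
side {'fx': 400.9580811325919, 'fy': 400.9580811325919, 'cx': 255.25528367225692, 'cy': 190.79087651078785, 'world_from_camera': array([[-7.03278358e-01,  3.48656992e-01, -6.19546490e-01,
        -8.15751087e+01],
       [-7.10623677e-01, -3.69699385e-01,  5.98612023e-01,
         6.52128176e+02],
       [-2.03356891e-02,  8.61255286e-01,  5.07765490e-01,
         6.03002349e+02],
       [ 0.00000000e+00,  0.00000000e+00,  0.00000000e+00,
         1.00000000e+00]])}
top {'fx': 415.86179264345884, 'fy': 415.86179264345884, 'cx': 253.8908618478369, 'cy': 183.48238810808564, 'world_from_camera': array([[-2.46713690e-02,  9.93205921e-01, -1.13724768e-01,
         4.68450512e+02],
       [-9.99490984e-01, -2.22045828e-02,  2.29069518e-02,
         1.25274549e+01],
       [ 2.02261091e-02,  1.14232026e-01,  9.93248181e-01,
         1.03107345e+03],
       [ 0.00000000e+00,  0.00000000e+00,  0.00000000e+00,
         1.00000000e+00]])}
{'time_s': 0.1, 'joints': array([-1.41059414e+00,  3.51209032e-01,  1.65233504e+00, -1.51525944e-05,
        1.13907997e+00, -8.45985253e-02]), 'joint_velocities': array([-0.00065331, -0.0005335 , -0.00035497, -0.00087025,  0.00016265,
       -0.00044439]), 'tau': array([ 3.31118272e-04, -4.98028708e+01, -2.85703540e+01,  6.99911686e-02,
        2.38463940e-02, -2.98780640e-05]), 'eef_pos': array([ 133.2743092 , -533.30445636,  218.15016855]), 'tcp_rot': array([-3.14056379e+00, -7.34432527e-05,  2.44807023e-01]), 'force': array([-0.16360683, -0.20199384,  0.92235817]), 'wrist_torque': array([-0.02896011, -0.04207004,  0.00593868]), 'grip_force': 0.0, 'opening': 93.19260493627961}
```

View pics/top0.png

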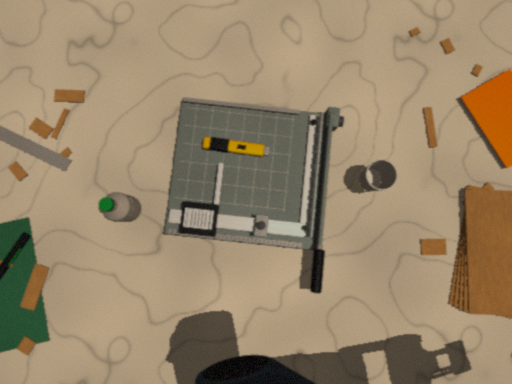

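View pics/side0.png

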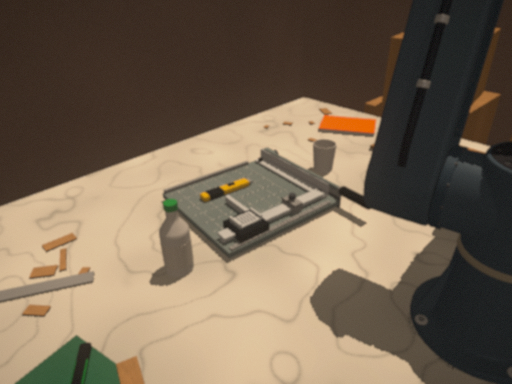

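The top view shows the gauge at about (198,217), the stop block at (261,225), and the blade arm at x≈325. The knife is at (235,147), the glue at (120,207) and the cup at (380,175). The rail runs nearly along the image x axis.

```bash
cat > h.py <<'E'
import numpy as np, cv2
from station import arm
def ray(n,u,v):
    c=arm.calibration(n);T=c["world_from_camera"]
    d=T[:3,:3]@np.array([(u-c["cx"])/c["fx"],-(v-c["cy"])/c["fy"],-1.]);return T[:3,3],d
def onz(n,u,v,z):
    o,d=ray(n,u,v);return (o+d*(z-o[2])/d[2])
def proj(n,p):
    c=arm.calibration(n);T=c["world_from_camera"]
    q=T[:3,:3].T@(np.asarray(p,float)-T[:3,3]);return np.array([c["cx"]+c["fx"]*q[0]/-q[2],c["cy"]+c["fy"]*q[1]/q[2]])
E
python3 - <<'E'
import cv2,numpy as np
from h import *
f=arm.grab_frame("top")
c=cv2.resize(f[190:250,155:285],None,fx=6,fy=6,interpolation=cv2.INTER_CUBIC);cv2.imwrite("pics/crop1.png",c)
s=arm.grab_frame("side")
c=cv2.resize(s[185:265,210:340],None,fx=6,fy=6,interpolation=cv2.INTER_CUBIC);cv2.imwrite("pics/crop2.png",c)
E
```

```text
(no output)
```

View pics/crop1.png

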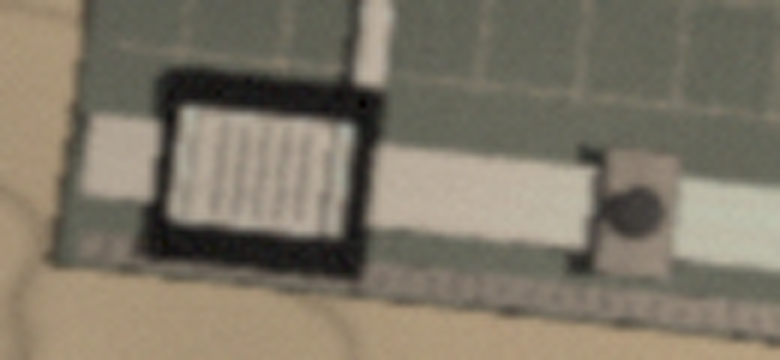

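View pics/crop2.png

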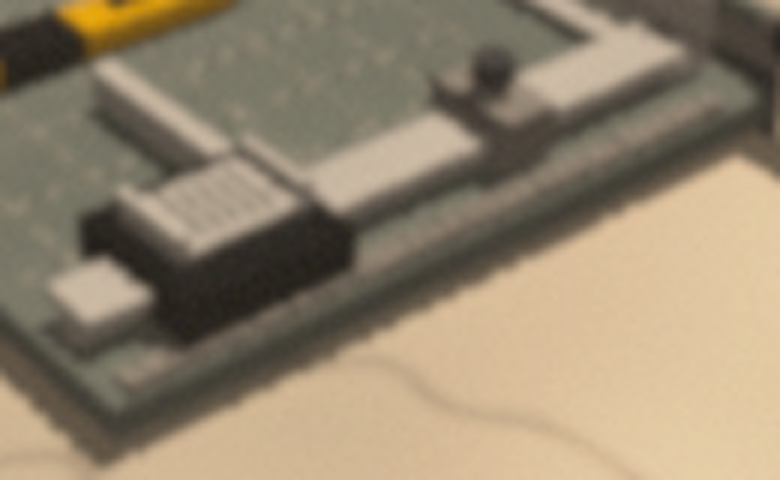

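The top crop shows the plate corners at crop pixels (180,103), (357,122), (345,240) and (165,222). The stop block's gauge-side top edge runs from about (603,150) to (590,272). The side crop confirms the layout, with the rail between the gauge and the stop clear.

Run:
```python
from h import *
t=lambda x,y:(155+(x+.5)/6-.5,190+(y+.5)/6-.5)
s=lambda x,y:(210+(x+.5)/6-.5,185+(y+.5)/6-.5)
P=np.array([onz("top",*t(*p),65) for p in[(180,103),(357,122),(345,240),(165,222)]])
print(P.round(1),P.mean(0).round(1),[np.linalg.norm(P[i]-P[(i+1)%4]).round(1) for i in range(4)])
S=np.array([onz("top",*t(*p),56) for p in[(603,150),(682,153),(668,277),(590,272)]]);print(S.round(1),S.mean(0).round(1))
# side plate corners (lip tops z 69): far-left, far-right.. 
Q=np.array([onz("side",*s(*p),67) for p in[(122,190),(245,140),(312,185),(192,253)]]);print(Q.round(1),Q.mean(0).round(1))
# bed edges in top: yaw by rail/bed mask
f=arm.grab_frame("top")
R=np.array([onz("top",*t(*p),26) for p in[(58,262),(780,332)]])
d=R[1]-R[0];print("edge dir deg",np.degrees(np.arctan2(d[0],-d[1])))
for p in [(175,180),(330,110)]:pass
E=[onz("top",*t(*p),44) for p in[(380,150),(598,168),(375,228),(585,246)]]
for a,b in((0,1),(2,3)):
    d=E[b]-E[a];print("rail",np.degrees(np.arctan2(d[0],-d[1])),E[a].round(1),E[b].round(1))
for a,b in((0,1),(3,2)):
    d=P[b]-P[a];print("plate",np.degrees(np.arctan2(d[0],-d[1])))
E=np.array([onz("top",*p,26) for p in[(183,99),(167,234)]]);d=E[1]-E[0];print("bed +y edge",np.degrees(np.arctan2(-d[1],-d[0])),np.linalg.norm(d))
K=S[3]*.5+S[0]*.5;u=np.array([-np.sin(np.radians(6)),-np.cos(np.radians(6))])
print("travel",(K[:2]-P.mean(0)[:2])@u-42)
```

```text
[[528.4 152.1  65. ]
 [519.5  84.   65. ]
 [474.3  89.2  65. ]
 [482.9 158.1  65. ]] [501.3 120.9  65. ] [np.float64(68.7), np.float64(45.5), np.float64(69.4), np.float64(46.0)]
[[506.8 -10.9  56. ]
 [504.9 -41.7  56. ]
 [457.  -34.9  56. ]
 [459.7  -4.7  56. ]] [482.1 -23.1  56. ]
[[531.5 145.7  67. ]
 [522.2  86.6  67. ]
 [479.3  91.2  67. ]
 [480.1 155.7  67. ]] [503.3 119.8  67. ]
edge dir deg -6.927591858288638
rail -6.0822757950988295 [509.3  76.7  44. ] [500.2  -9.1  44. ]
rail -6.27936652538258 [478.8  79.1  44. ] [469.8  -3.2  44. ]
plate -7.48145658268235
plate -7.089193423035501
bed +y edge -6.848541357426279 334.21829634149293
travel 87.8754709229421
```

apply_moves --slide '[[33,-35,0],[66,-70,0],[99,-105,0],[132,-140,0],[165,-175,0]]' --dr '[[0,0,0],[0,0,0],[0,0,0],[0,0,0],[0,0,0]]' --jaw '[255,255,255,255,255]'

```text
time_s: 0.75
eef_pos: [251.5, -322.1, 218.7]
tcp_rot: [3.141, -0.0, 0.244]
force: [1.1, 0.0, -0.0]
opening: 57.2
grip_force: 0.0
```

apply_moves --slide '[[33,-35,0],[66,-70,0],[99,-105,0],[132,-140,0],[165,-175,0]]' --dr '[[0,0,0],[0,0,0],[0,0,0],[0,0,0],[0,0,0]]' --jaw '[255,255,255,255,255]'

```text
time_s: 1.25
eef_pos: [369.2, -112.2, 218.9]
tcp_rot: [3.141, -0.001, 0.245]
force: [1.4, -0.3, 0.2]
opening: 17.6
grip_force: 0.0
```

apply_moves --slide '[[33,-35,0],[66,-70,0],[99,-105,0],[132,-140,0],[165,-175,0]]' --dr '[[0,0,0],[0,0,0],[0,0,0],[0,0,0],[0,0,0]]' --jaw '[255,255,255,255,255]'

```text
time_s: 1.75
eef_pos: [486.9, 97.9, 218.7]
tcp_rot: [3.141, -0.0, 0.245]
force: [0.6, -1.0, 0.1]
opening: 0.7
grip_force: 0.0
```

apply_moves --slide '[[10,-10,0],[20,-20,0],[20,-20,0],[20,-20,0],[20,-20,0]]' --dr '[[0,0,-8],[0,0,-16],[0,0,-24],[0,0,-32],[0,0,-40]]' --jaw '[255,255,255,255,255]'

```text
time_s: 2.25
eef_pos: [500.8, 120.1, 218.5]
tcp_rot: [-3.141, 0.0, 0.949]
force: [0.6, -0.9, 0.2]
opening: 0.8
grip_force: 0.0
```

apply_moves --slide '[[0,0,0],[0,0,0],[0,0,0],[0,0,0],[0,0,0]]' --dr '[[0,0,-8],[0,0,-16],[0,0,-24],[0,0,-29],[0,0,-29]]' --jaw '[255,255,255,255,255]'

```text
time_s: 2.75
eef_pos: [500.8, 120.0, 218.6]
tcp_rot: [-3.141, 0.0, 1.45]
force: [-0.5, -0.2, 0.3]
opening: 0.6
grip_force: 0.0
```

apply_moves --slide '[[0,0,35],[0,0,70],[0,0,105],[0,0,130],[0,0,130]]' --dr '[[0,0,0],[0,0,0],[0,0,0],[0,0,0],[0,0,0]]' --jaw '[255,255,255,255,255]'

```text
time_s: 3.25
eef_pos: [499.0, 119.7, 85.9]
tcp_rot: [-3.136, 0.001, 1.447]
force: [0.5, 0.2, 0.2]
opening: 0.5
grip_force: 0.0
```

Run:
```python
from h import *
s=arm.grab_frame("side")
p=proj("side",arm.state()["eef_pos"]);print(p, (p-[205,150])*6, arm.state()["eef_pos"])
cv2.imwrite("pics/crop3.png",cv2.resize(s[150:250,205:335],None,fx=6,fy=6,interpolation=cv2.INTER_CUBIC))
```

```text
[246.53183318 209.54857792] [249.19099907 357.29146753] [500.21590656 119.88802845  87.92003159]
```

View pics/crop3.png

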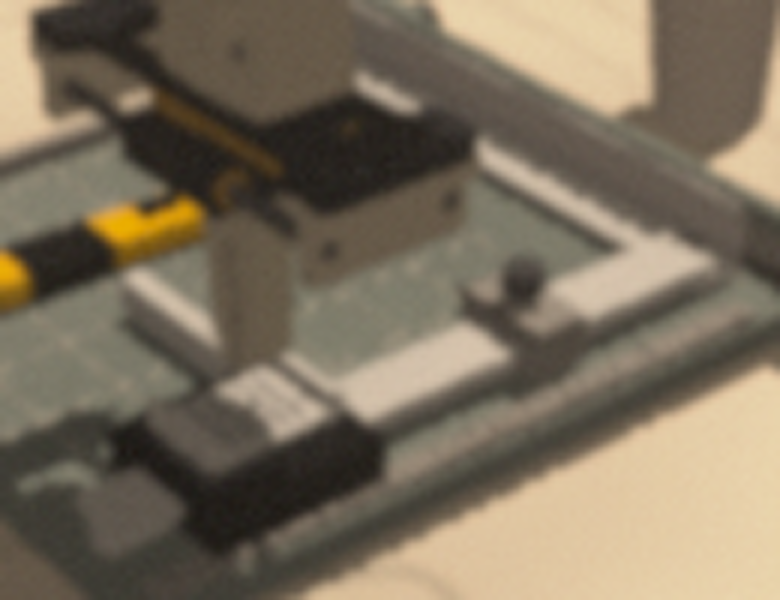

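The crop shows the fingertips at about (250,365), above the plate, and they match the projected TCP. Next I descend and press gently.

apply_moves --slide '[[0,1.5,12],[0,1.5,22],[0,1.5,24],[0,1.5,25],[0,1.5,25]]' --dr '[[0,0,0],[0,0,0],[0,0,0],[0,0,0],[0,0,0]]' --jaw '[255,255,255,255,255]'

```text
time_s: 3.8
eef_pos: [502.5, 119.8, 63.9]
tcp_rot: [3.141, -0.0, 1.449]
force: [-0.4, 0.7, -0.1]
opening: 0.5
grip_force: 0.0
```

apply_moves --slide '[[0,0,1],[0,0,2],[0,0,3],[0,0,4],[0,0,4]]' --dr '[[0,0,0],[0,0,0],[0,0,0],[0,0,0],[0,0,0]]' --jaw '[255,255,255,255,255]'

```text
time_s: 4.3
eef_pos: [502.6, 119.9, 60.3]
tcp_rot: [3.141, -0.0, 1.449]
force: [-2.9, -0.8, 10.2]
opening: 0.6
grip_force: 5.2
```

apply_moves --slide '[[0,0,1],[0,0,2],[0,0,3],[0,0,4],[0,0,4]]' --dr '[[0,0,0],[0,0,0],[0,0,0],[0,0,0],[0,0,0]]' --jaw '[255,255,255,255,255]'

```text
time_s: 4.8
eef_pos: [502.7, 119.8, 56.5]
tcp_rot: [3.141, -0.0, 1.449]
force: [-3.7, -1.4, 11.7]
opening: 0.4
grip_force: 6.2
```

apply_moves --slide '[[0,0,0.5],[0,0,1],[0,0,1.5],[0,0,1.5],[0,0,1.5]]' --dr '[[0,0,0],[0,0,0],[0,0,0],[0,0,0],[0,0,0]]' --jaw '[255,255,255,255,255]'

```text
time_s: 5.3
eef_pos: [502.9, 120.0, 56.0]
tcp_rot: [3.14, -0.001, 1.449]
force: [-9.1, 0.2, 26.0]
opening: 0.9
grip_force: 12.9
```

apply_moves --slide '[[-3,0,0],[-8,0,0],[-13,0,0],[-18,0,0],[-23,0,0]]' --dr '[[0,0,0],[0,0,0],[0,0,0],[0,0,0],[0,0,0]]' --jaw '[255,255,255,255,255]'

```text
time_s: 5.8
eef_pos: [500.0, 97.3, 56.0]
tcp_rot: [3.141, -0.001, 1.449]
force: [-8.3, 2.5, 27.1]
opening: 0.6
grip_force: 13.5
```

Run:
```python
from h import *
s=arm.grab_frame("side")
print({k:arm.state()[k].round(1) for k in("eef_pos","force")})
cv2.imwrite("pics/crop4.png",cv2.resize(s[170:250,205:335],None,fx=6,fy=6,interpolation=cv2.INTER_CUBIC))
```

```text
{'eef_pos': array([499.8,  96.7,  56. ]), 'force': array([-8.1,  1.1, 27.1])}
```

View pics/crop4.png

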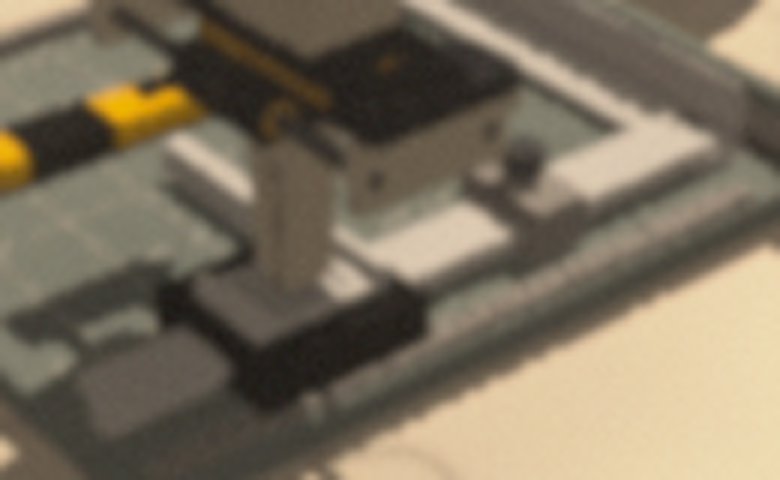

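The gauge is moving with the fingertips, with the plate at its bottom. I continue towards the stop.

apply_moves --slide '[[-5,0,0],[-11,0,0],[-17,0,0],[-23,0,0],[-28,0,0]]' --dr '[[0,0,0],[0,0,0],[0,0,0],[0,0,0],[0,0,0]]' --jaw '[255,255,255,255,255]'

```text
time_s: 6.35
eef_pos: [496.3, 69.4, 56.0]
tcp_rot: [3.141, -0.001, 1.449]
force: [-9.7, 3.5, 29.3]
opening: 0.4
grip_force: 14.5
```

apply_moves --slide '[[-5,0,0],[-10,0,0],[-15,0,0],[-19,0,0],[-22,0,0]]' --dr '[[0,0,0],[0,0,0],[0,0,0],[0,0,0],[0,0,0]]' --jaw '[255,255,255,255,255]'

```text
time_s: 6.85
eef_pos: [493.4, 47.5, 56.0]
tcp_rot: [-3.142, -0.001, 1.449]
force: [-10.5, 3.4, 30.9]
opening: 0.6
grip_force: 15.2
```

apply_moves --slide '[[-2,0,0],[-4,0,0],[-6,0,0],[-8,0,0],[-10,0,0]]' --dr '[[0,0,0],[0,0,0],[0,0,0],[0,0,0],[0,0,0]]' --jaw '[255,255,255,255,255]'

```text
time_s: 7.35
eef_pos: [492.1, 37.7, 55.9]
tcp_rot: [-3.141, -0.0, 1.449]
force: [-10.8, 3.1, 31.8]
opening: 0.6
grip_force: 15.6
```

apply_moves --slide '[[-1,0,-0.3],[-2,0,-0.3],[-3,0,-0.3],[-4,0,-0.3],[-4,0,-0.3]]' --dr '[[0,0,0],[0,0,0],[0,0,0],[0,0,0],[0,0,0]]' --jaw '[255,255,255,255,255]'

```text
time_s: 7.85
eef_pos: [491.5, 33.7, 56.0]
tcp_rot: [-3.141, -0.0, 1.449]
force: [-10.5, 2.1, 27.7]
opening: 0.7
grip_force: 13.8
```

apply_moves --slide '[[-0.5,0,0],[-1,0,0],[-1.5,0,0],[-2,0,0],[-2,0,0]]' --dr '[[0,0,0],[0,0,0],[0,0,0],[0,0,0],[0,0,0]]' --jaw '[255,255,255,255,255]'

```text
time_s: 8.35
eef_pos: [491.3, 31.8, 56.0]
tcp_rot: [-3.141, -0.0, 1.449]
force: [-9.3, 2.3, 27.7]
opening: 0.6
grip_force: 13.8
```

apply_moves --slide '[[-0.5,0,0],[-1,0,0],[-1.5,0,0],[-2,0,0],[-2,0,0]]' --dr '[[0,0,0],[0,0,0],[0,0,0],[0,0,0],[0,0,0]]' --jaw '[255,255,255,255,255]'

```text
time_s: 8.85
eef_pos: [491.1, 30.5, 56.0]
tcp_rot: [-3.141, -0.002, 1.449]
force: [-10.3, 9.9, 27.6]
opening: 0.5
grip_force: 13.5
```

Run:
```python
from h import *
s=arm.grab_frame("side");t=arm.grab_frame("top")
print({k:arm.state()[k].round(1) for k in("eef_pos","force")})
cv2.imwrite("pics/crop5.png",np.vstack([cv2.resize(s[180:235,230:330],None,fx=6,fy=6,interpolation=cv2.INTER_CUBIC),cv2.resize(t[200:245,190:290],None,fx=6,fy=6,interpolation=cv2.INTER_CUBIC)]))
```

```text
{'eef_pos': array([491.1,  30.5,  56. ]), 'force': array([-9.7,  9.4, 26.9])}
```

View pics/crop5.png

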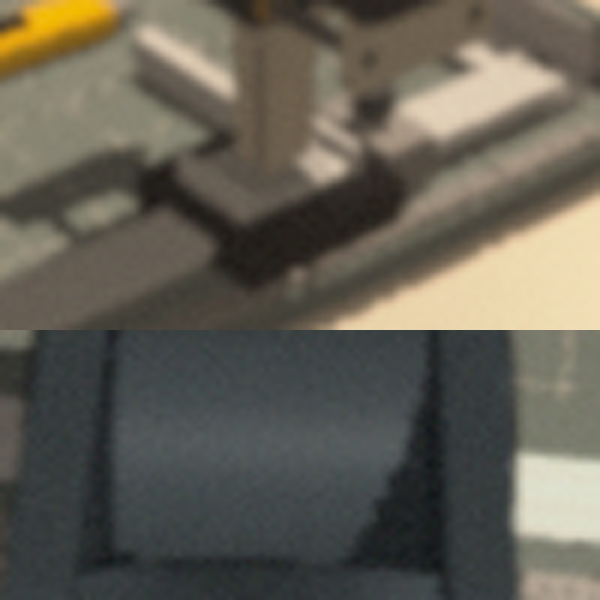

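The y force stepped from 2 to 10 N after 89 mm of travel (I estimated 88), and the side view shows the gauge touching the stop. I now lift straight up.

apply_moves --slide '[[0.4,0,0],[0.4,0,-1.5],[0.4,0,-3],[0.4,0,-4.5],[0.4,0,-6]]' --dr '[[0,0,0],[0,0,0],[0,0,0],[0,0,0],[0,0,0]]' --jaw '[255,255,255,255,255]'

```text
time_s: 9.45
eef_pos: [490.9, 30.7, 61.0]
tcp_rot: [-3.141, -0.001, 1.449]
force: [-4.4, 6.5, 10.9]
opening: 0.5
grip_force: 5.0
```

apply_moves --slide '[[0,0,-3],[0,0,-10],[0,0,-25],[0,0,-50],[0,0,-80]]' --dr '[[0,0,0],[0,0,0],[0,0,0],[0,0,0],[0,0,0]]' --jaw '[255,255,255,255,255]'

```text
time_s: 9.95
eef_pos: [490.9, 29.8, 141.1]
tcp_rot: [-3.14, 0.0, 1.449]
force: [-0.6, 0.5, 0.7]
opening: 0.7
grip_force: 0.0
```

apply_moves --slide '[[0,0,-30],[0,0,-60],[45,0,-60],[90,0,-60],[135,0,-60]]' --dr '[[0,0,0],[0,0,0],[0,0,0],[0,0,0],[0,0,0]]' --jaw '[255,255,255,255,255]'

```text
time_s: 10.45
eef_pos: [508.0, 165.2, 201.2]
tcp_rot: [3.14, -0.0, 1.448]
force: [0.3, -0.7, 0.7]
opening: 0.6
grip_force: 0.0
```

apply_moves --slide '[[0,-45,-10],[0,-90,-20],[0,-135,-30],[0,-150,-30],[0,-150,-30]]' --dr '[[0,0,0],[0,0,0],[0,0,0],[0,0,0],[0,0,0]]' --jaw '[255,255,255,255,255]'

```text
time_s: 10.95
eef_pos: [357.9, 182.3, 231.1]
tcp_rot: [3.14, -0.001, 1.45]
force: [0.6, 0.4, 0.0]
opening: 0.5
grip_force: 0.0
```

Run:
```python
from h import *
s=arm.grab_frame("side");t=arm.grab_frame("top")
print({k:arm.state()[k].round(1) for k in("eef_pos","force")})
cv2.imwrite("pics/crop6.png",np.vstack([cv2.resize(s[180:230,230:330],None,fx=6,fy=6,interpolation=cv2.INTER_CUBIC),cv2.resize(t[195:245,180:280],None,fx=6,fy=6,interpolation=cv2.INTER_CUBIC)]))
```

```text
{'eef_pos': array([359.8, 182.1, 230.7]), 'force': array([ 0.5, -0.4, -0.4])}
```

View pics/crop6.png

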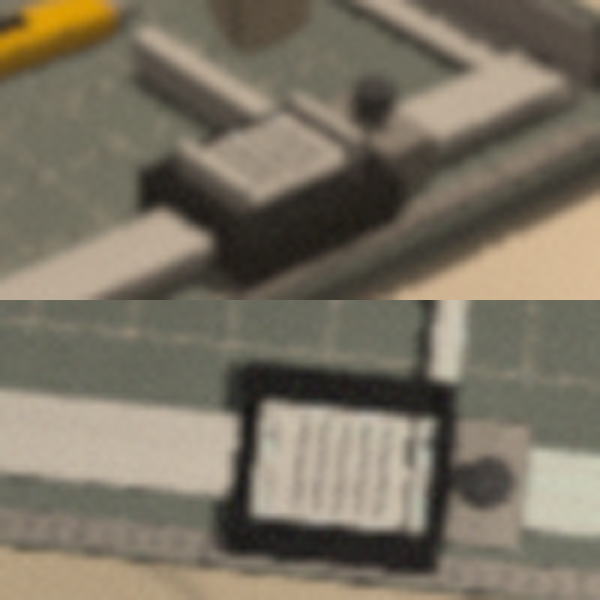

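The carriage (right edge near crop x≈450) is flush against the stop. The stop's far edge is at image x≈268, as it was before. The plate is up and the hand is clear.

```bash
python3 -c "
from station import arm
print(arm.close_job())"
```

```text
the job is handed in; nothing more can be done
None
```

The gauge is right up against the stop block with the plate sprung up and the clamp on; the stop block has not moved, the hand is clear, and the job is handed in.

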